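Weigh the long bead with the sprung tongs

ROBOT

A 7-joint arm with a two-finger parallel gripper is mounted at the origin on the work surface. World frame = base frame: x ahead of the robot, y to its left, z up, the work surface at z = 0. Lengths are in m, angles in rad, forces in N, time in s.
With the tool pointing down it reaches from about 0.425 to 0.825 m from the base axis. Payload 3.6 kg.
Tool frame: the origin (TCP) lies at the very end of the fingers, on their centre line; the grasp point (between the pads) lies 19 mm behind it; z points along the fingers, y is the line along which they close (so a half turn about z gives the same grasp; the last joint's range is limited). The gripper opens to 93 mm and grips with 3 to 60 N. Pads are 15 mm wide; open, the fingers measure 128 mm over their backs; the gripper's body (75 mm by 188 mm) begins 65 mm behind the grasp point.
Start: joints at [1.321, 0.615, -0.013, 1.423, 0.008, 1.103, -0.04], TCP at [0.144, -0.634, 0.219] pointing down, gripper open.
Joint ranges: [-3.12, 3.12], [-0.3, 2.06], [-1.34, 1.32], [0.26, 2.42], [-1.36, 4.5], [0.01, 1.98], [-2.84, 2.84]. Speed limits (rad/s): [2.79, 2.79, 3.14, 3.14, 3.14, 3.14, 3.14].

INTERFACE

Orientations are given as a unit quaternion [w, x, y, z].
In Python, from cell import manip gives the robot as it stands. Calls block until the motion is done:
- manip.reach(position, orientation): joint-space move of the TCP to a pose.
- manip.move_l(position, rot=None, velocity=0.15, stop_force=None): straight line of the TCP; rot=None keeps the orientation; velocity is the mean speed in m/s. With stop_force (N) it stops when the force on the tool has changed by that much, and returns True; else False.
- manip.movej(angles): joint-space move.
- manip.set_gripper(opening, force=None): finger opening in m; force is the grip in N (None keeps the last); returns when the fingers have stopped.
- manip.dwell(seconds).
- manip.ik(position, orientation): joint angles nearest the present ones, or None.
- manip.sense(): the state.
- manip.camera(name): name is "scene" or "top" or "wrist"; returns the picture (384x512x3 uint8, red, green, blue); there is no depth.
- manip.get_calibration(name): a dict with "K" (3x3 intrinsics, pixels), "dist" ([k1, k2, p1, p2, k3] as OpenCV has them; the pictures are not rectified), "extrinsics" (4x4, takes a point from world to camera coordinates). Camera axes: x right, y up, looking along -z (the intrinsics and any distortion apply to the point x, -y, -z); pixel columns grow to the right and rows downward; lengths in m; the calibration is good to about 2 mm. A picture is of the moment at which its call begins: read the wrist's pose just before it. get_calibration takes no time and is no camera call; for the wrist camera it gives the pose at the moment of the call.
A pose or a line that the arm cannot do raises manip.Unreachable and nothing moves.
- manip.finish_job(): hands the job in; it is judged then, once.
The state is a dict: "clock": time; "joints": joint angles; "qd": joint speeds; "tau": joint torques, N m; "tcp_pos": TCP position; "orientation": TCP orientation; "contact_force": force on the tool from outside, world axes, zero at the start; "wrist_torque": the same for the moment, N m; "width": finger opening in m; "grasp_force": force on a finger pad.
Only numpy, scipy, OpenCV 4.12 (cv2) and the standard library are available. Lean on these libraries where they do the work, as an engineer would, in place of code of your own. Each camera call takes 0.05 s, during which the arm holds its last target. There are 200 camera calls.

TASK

Take the sprung tongs from their stand and, with them, pull the long barrel bead out of its deep pocket in the wooden bead block, then set it down on the pan of the scale before letting it go. Finally put the tongs back upright, fully down in their stand. Touch the bead only with the tongs, leave the other two beads in their pockets, and do not disturb the display bar, the jar or the thread spool.

Things in the scene. Friction and masses are not known exactly. Their poses are not given: they have to be found in the camera images.
- tongs_grip (a point): Grip of the loose steel tongs (about 80 g), 100 mm above the tips; z points from tips to grip, y is the line along which they close. Two grey grip plates, 18 mm wide (x), from 84 to 132 mm above the tips, 44 mm over their outer faces when open. At first they stand tips down in the stand, y along the stand's y. It belongs to the -y leg: at squeeze q the middle of the tongs is at y = -q/2.
- tongs_tip (a point): Lowest end of the tongs, midway between the tips when open; 100 mm below tongs_grip, same axes, belongs to the -y leg likewise. Each straight leg is 10 mm wide (x) and 3 mm thick (y), the inner faces 24 mm apart when open; the legs stay parallel and move with their plates: with the plates squeezed to 34 mm they meet the 14 mm bead.
- jaw (a joint): Squeeze q of the tongs in m: 0 open (legs 24 mm apart), 0.010 legs meet the barrel bead, 0.013 stop (legs 11 mm apart). A spring pushes the legs apart with 5 N when open and 0.5 N more per mm. Squeezed by just 2 to 3 mm, the tongs are carried by the spring's pressure on the fingers with the legs still open.
- stand_slot (a point): Fixed aluminium tongs stand (foot 70 x 80 mm, holder 34 x 56 mm, 62 mm high): the point is the centre of the floor of its upright slot, 5 mm above the table; the slot is 18 mm wide along x, 40 mm along y, 57 mm deep, open at the top. z up. Stand and scale may change sides.
- barrel_center (a point): Centre of the long barrel bead, the one to weigh: 14 mm in diameter (tapering to 11 mm in the last 5 mm at both ends), 30 mm tall, about 14 g, banded stone; it stands on end on the floor of one of the three pockets, at most 2 mm off the pocket's centre; z is its axis.
- round_center (a point): Centre of the ball bead (20 mm in diameter), in another pocket; to be left.
- drum_center (a point): Centre of the flat drum bead (20 mm in diameter, 12 mm tall), in another pocket; to be left.
- block: Fixed light wooden bead block, 112 (x) x 60 (y) x 73 mm high; origin at the centre of its underside. Three open-topped pockets in a row at x = -34, 0 and +34 mm, each 24 mm along x, 40 mm along y and 65 mm deep (floor 8 mm above the table). Which bead stands in which pocket varies.
- scale_pan (a point): Centre of the upper face of the round steel pan of the fixed pocket scale, 27 mm above the table; the pan's flat floor is 82 mm across, its rim stands 9 mm above the floor. The scale's case is 110 (x) x 130 (y) x 20 mm; the pan's centre lies 12 mm towards +y from the case's centre. z up.
- tbar: Display T-bar for bracelets, loose, 0.5 kg: round foot 72 mm across, thin post, level padded bar 100 mm long along its x axis and 20 mm thick, top at 160 mm. Origin under its foot. Stands beside the block, in the way; must not be disturbed.
- jar: Closed glass jar, loose, 56 mm across, 105 mm high, origin under its foot; stands beside the block on the other side from the T-bar; must not be disturbed.
- spool: Thread spool, loose, 52 mm across, 60 mm high, origin under its foot; stands beyond the block; must not be disturbed.
Things that resemble listed ones, but are neither listed nor needed, are in the scene too. Of the things like the part that bears tongs_grip, leave any that is red; of the rest the larger one is meant.

How it is judged:
By the outcome, as a careful person would: the job done as asked, in the order asked, and still so for the second after the job is handed in, with the robot touching nothing.
It also fails if it takes over 69 s, if anything falls off the work surface, if the arm or the gripper's body presses on something with over 40 N, if the wrist force passes 120 N, or if a joint passes its speed limit or range.

## Working session

There is one attempt and no reset: what is moved stays moved. The work goes in short steps, each a Python script; the robot and the scene stay as the last script left them, time stands still between calls to the robot, and variables do not carry over. Pictures are saved under pics/ and viewed, at most 10 in all, crops included, and the job is handed in when it is done.

```bash
ls; mkdir -p pics; python3 - <<'E'
from cell import manip
import cv2,numpy as np
for n in("scene","top"):
    im=manip.camera(n); cv2.imwrite(f"pics/{n}0.png",cv2.resize(im[:,:,::-1],(800,600),interpolation=cv2.INTER_CUBIC))
    cv2.imwrite(f"pics/{n}0_raw.png",im[:,:,::-1])
    c=manip.get_calibration(n); print(n,np.round(c["K"],1).tolist(),c["dist"],np.round(c["extrinsics"],3).tolist())
s=manip.sense();print(s["clock"],s["tcp_pos"],s["orientation"],s["width"])
E
```

```text
pics
scene [[435.5, 0.0, 251.5], [0.0, 435.5, 185.3], [0.0, 0.0, 1.0]] [-0.02263753  0.          0.          0.          0.        ] [[-0.349, 0.937, 0.001, 0.172], [-0.646, -0.241, 0.724, 0.335], [0.679, 0.252, 0.69, -1.602], [0.0, 0.0, 0.0, 1.0]]
top [[450.9, 0.0, 246.3], [0.0, 450.9, 188.2], [0.0, 0.0, 1.0]] [0.05318641 0.         0.         0.         0.        ] [[-0.042, -0.999, 0.001, 0.055], [0.974, -0.041, 0.222, -0.601], [-0.222, 0.01, 0.975, -1.235], [0.0, 0.0, 0.0, 1.0]]
0.1 [ 0.14344334 -0.63325596  0.2176011 ] [-1.13937405e-03  9.93801404e-01  1.11164065e-01 -1.48278293e-04] 0.09305454598706324
```

View pics/scene0.png

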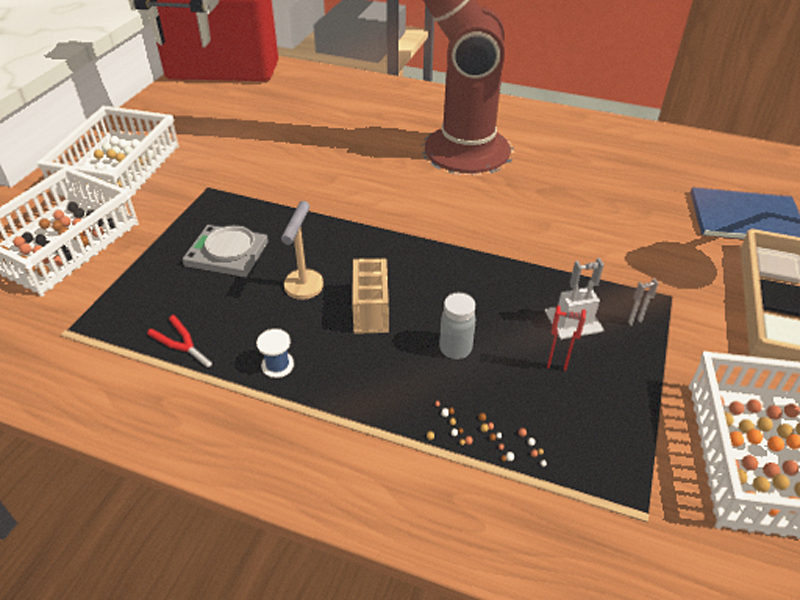

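View pics/top0.png

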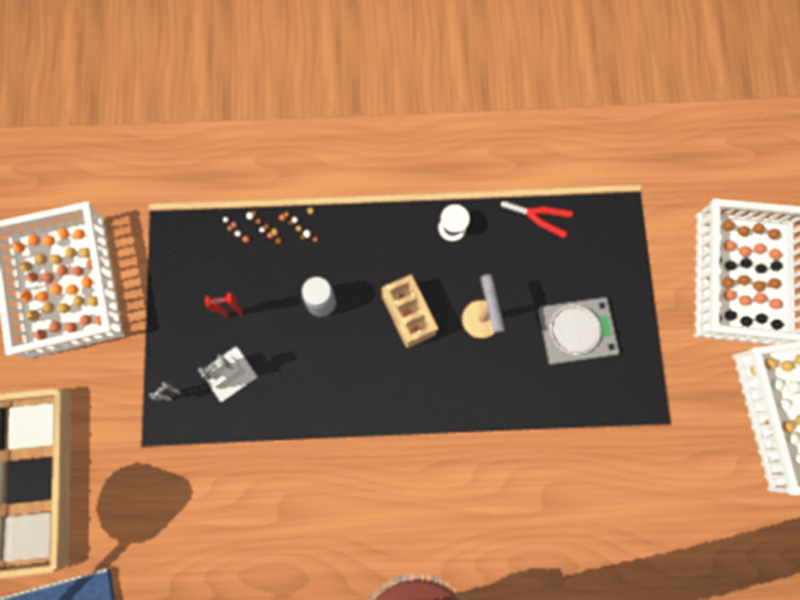

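The scene shows three tongs. They are grey in the stand at scene (587,275), red free-standing at (568,340), and smaller grey at (640,300). The larger grey pair, in the stand, is the one meant. Block at top view (409,310), scale (575,328), T-bar (485,312), jar (318,296), spool (453,222).

```bash
cat > h.py <<'E'
from cell import manip
import cv2,numpy as np
from scipy.spatial.transform import Rotation as R
def pix2w(c,uv,z):
    "pixels (raw 512x384) -> world points on plane z"
    uv=np.array(uv,float).reshape(-1,1,2); z=np.broadcast_to(z,len(uv))
    n=cv2.undistortPoints(uv,np.array(c["K"]),np.array(c["dist"]))[:,0]
    E=np.array(c["extrinsics"]); d=np.c_[n[:,0],-n[:,1],-np.ones(len(n))]@E[:3,:3]
    o=-E[:3,:3].T@E[:3,3]
    return o+d*((z-o[2])/d[:,2])[:,None]
def w2pix(c,P):
    E=np.array(c["extrinsics"]); p=np.atleast_2d(P)@E[:3,:3].T+E[:3,3]
    p=p*[1,-1,-1]
    return cv2.projectPoints(p,np.zeros(3),np.zeros(3),np.array(c["K"]),np.array(c["dist"]))[0][:,0]
def down(yaw):
    "tool down, tool y axis (closing line) at world angle yaw"
    # columns x,y,z ; z=-Z, y=(cos,sin,0), x = y cross z
    y=np.array([np.cos(yaw),np.sin(yaw),0]); z=np.array([0,0,-1.]); x=np.cross(y,z)
    q=R.from_matrix(np.c_[x,y,z]).as_quat(); return np.array([q[3],*q[:3]])
def shot(n,name):
    c=manip.get_calibration(n); im=manip.camera(n); cv2.imwrite(f"pics/{name}.png",im[:,:,::-1])
    np.save(f"pics/{name}.npy",c,allow_pickle=True); return im,c
def cal(name): return np.load(f"pics/{name}.npy",allow_pickle=True).item()
E
python3 - <<'E'
from h import *
f=.64
ct=manip.get_calibration("top")
def P(n,l,z): 
    p=pix2w(ct,np.array(l)*f,z);print(n,np.round(p[:,:2],3).tolist())
P("stand holder top",[(228,370)],.062)
P("block top corners",[(382,290),(412,275),(437,329),(406,346)],.073)
P("pan",[(576,329)],.03); P("case",[(540,305),(611,297),(620,353),(548,363)],.02)
P("tfoot",[(481,319)],.005);P("tbar ends",[(487,277),(498,330)],.155)
P("jar top",[(317,291)],.105);P("spool top",[(455,218)],.06)
P("red",[(222,300)],.12);P("small grey",[(165,392)],.05)
c=manip.get_calibration("wrist"); print(np.round(c["K"],1).tolist(),c["dist"])
s=manip.sense(); E=np.array(c["extrinsics"]); q=s["orientation"]
Rt=R.from_quat([*q[1:],q[0]]).as_matrix(); o=-E[:3,:3].T@E[:3,3]
print("cam in tool",Rt.T@(o-s["tcp_pos"]),"view dir tool",Rt.T@(-E[2,:3]),"up",Rt.T@E[1,:3])
E
```

```text
stand holder top [[0.475, 0.319]]
block top corners [[0.609, 0.035], [0.635, -0.022], [0.532, -0.062], [0.503, -0.005]]
pan [[0.529, -0.326]]
case [[0.58, -0.266], [0.59, -0.402], [0.482, -0.406], [0.469, -0.27]]
tfoot [[0.56, -0.154]]
tbar ends [[0.606, -0.147], [0.512, -0.159]]
jar top [[0.605, 0.151]]
spool top [[0.747, -0.11]]
red [[0.592, 0.318]]
small grey [[0.442, 0.434]]
[[303.2, 0.0, 256.4], [0.0, 303.2, 193.9], [0.0, 0.0, 1.0]] [-0.07290536  0.          0.          0.          0.        ]
cam in tool [ 0.07329223  0.00106667 -0.16766028] view dir tool [-0.26059549 -0.00146966  0.96544696] up [ 9.65447956e-01 -8.97495213e-04  2.60594393e-01]
```

```bash
python3 - <<'E'
from h import *
q=down(-np.pi/2)
manip.reach([0.497,-0.013,0.27],q); a,_=shot("wrist","wb")
manip.reach([0.42,0.31,0.28],q); b,_=shot("wrist","ws")
s=manip.sense();print(s["clock"],s["tcp_pos"],s["joints"])
cv2.imwrite("pics/m1.png",np.vstack([a,b])[:,:,::-1])
E
```

```text
4.0 [0.42129046 0.30807911 0.27977827] [-0.35435719  0.3869585  -0.45972509  1.68760277  0.18922476  1.11178843
 -2.44352014]
```

```bash
python3 -c "
import cv2
a=cv2.imread('pics/wb.png');b=cv2.imread('pics/ws.png')
cv2.imwrite('pics/wb2.png',cv2.resize(a,(800,600),interpolation=cv2.INTER_CUBIC));cv2.imwrite('pics/ws2.png',cv2.resize(b,(800,600),interpolation=cv2.INTER_CUBIC))"
```

```text
(no output)
```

View pics/wb2.png

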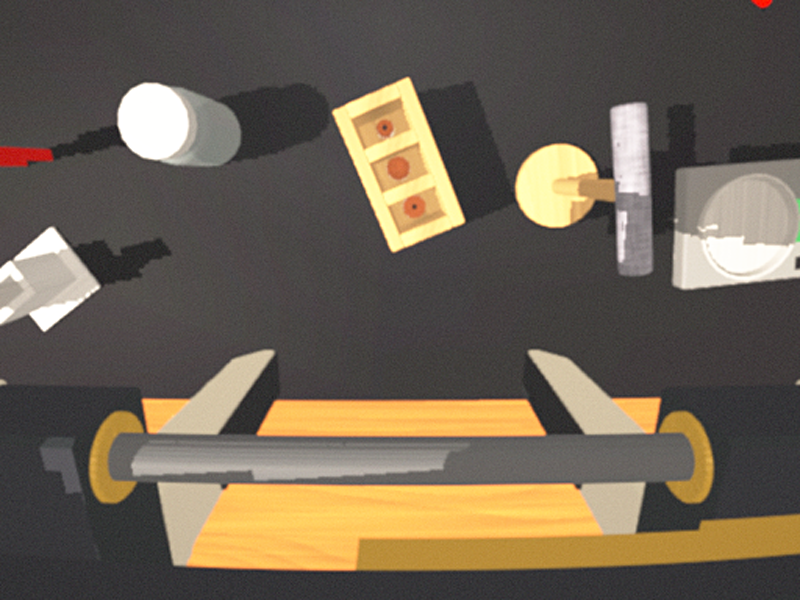

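View pics/ws2.png

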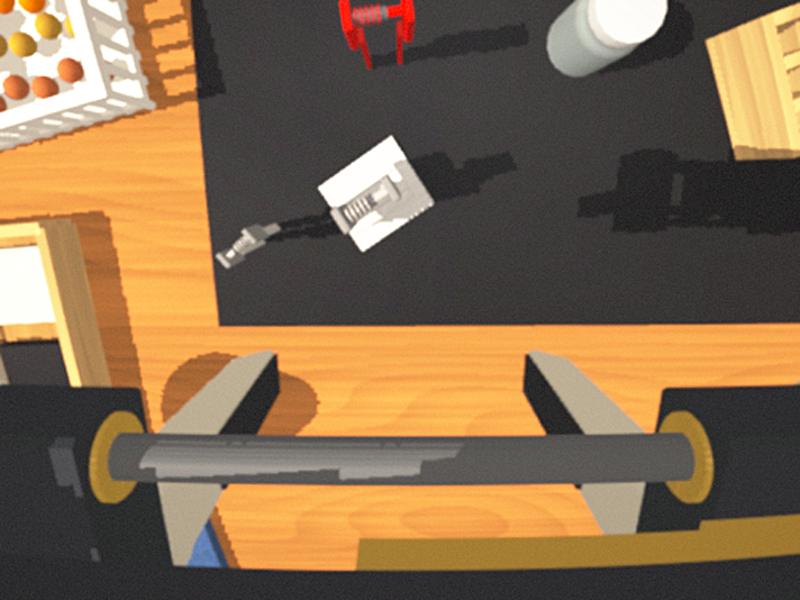

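Block view: pockets at (385,127), (398,167) and (414,206); jar (155,122), T-bar (632,188). Stand view: red tongs (380,20), stand with the grey tongs (378,195), smaller grey tongs (248,245). Next is an enlarged crop of the stand and tongs beside the block's pockets.

```bash
python3 -c "
import cv2,numpy as np
a=cv2.imread('pics/wb.png')[45:165,210:300];b=cv2.imread('pics/ws.png')[80:200,130:290]
r=lambda i,k:cv2.resize(i,None,fx=k,fy=k,interpolation=cv2.INTER_CUBIC)
A=r(a,4);B=r(b,2.7);B=r(b,2.7)
print(A.shape,B.shape)
c=np.zeros((480,800,3),np.uint8);c[:480,:360]=A;c[:B.shape[0],364:364+B.shape[1]]=B
cv2.imwrite('pics/crop1.png',c)"
```

```text
(480, 360, 3) (324, 432, 3)
```

View pics/crop1.png

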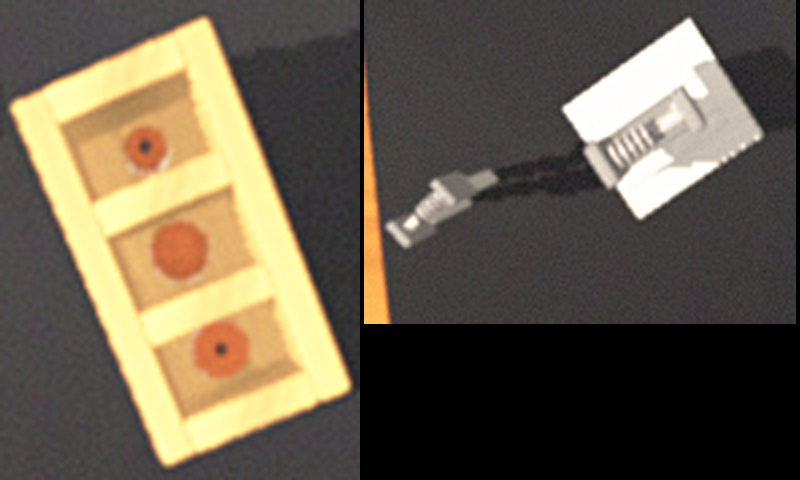

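```bash
python3 - <<'E'
from h import *
wb,ws=cal("wb"),cal("ws")
B=lambda l:np.array(l)/4+[210,45]
S=lambda l:(np.array(l)-[364,0])/2.7+[130,80]
r=lambda p:np.round(p[:,:2]*1000,1).tolist()
def rect(n,p):
    c=p.mean(0)[:2]; e=np.diff(np.r_[p,p[:1]],axis=0)[:,:2]
    print(n,np.round(c*1000,1),"len",np.round(np.linalg.norm(e,axis=1)*1000,1),"ang",np.round(np.degrees(np.arctan2(e[:,1],e[:,0])),1)); return c
rect("block",pix2w(wb,B([(10,102),(210,16),(350,390),(167,466)]),.073))
print("bead",r(pix2w(wb,B([(145,147)]),.038)), "ball",r(pix2w(wb,B([(180,250)]),.018)),"drum",r(pix2w(wb,B([(221,349)]),.02)))
rect("foot",pix2w(ws,S([(690,18),(563,105),(640,220),(764,133)]),.005))
p=pix2w(ws,S([(601,165),(688,110)]),.137);print("plates",r(p),r(p.mean(0)[None]),"ang",np.degrees(np.arctan2(*(p[1]-p[0])[[1,0]])),np.linalg.norm(p[1]-p[0]))
o=lambda c:-np.array(c["extrinsics"])[:3,:3].T@np.array(c["extrinsics"])[:3,3]
print(o(wb),o(ws))
E
```

```text
block [576.4 -14.7] len [ 61.2 112.7  59.4 113.6] ang [ -68.1 -158.1  112.7   22.8]
bead [[608.1, -1.9]] ball [[576.9, -12.6]] drum [[544.3, -26.5]]
foot [477.9 329.4] len [80.3 73.1 81.4 70.4] ang [ 122.9 -147.3  -55.2   33.6]
plates [[466.5, 346.9], [486.6, 314.0]] [[476.5, 330.4]] ang -58.57205151939792 0.03856542527095699
[ 0.57059441 -0.014943    0.43750554] [0.49456752 0.3075147  0.44745009]
```

Barrel bead: the top pocket. Its disc is about 11 mm across with a hole, against a 20 mm ball with no visible hole in the middle and a 20 mm drum in the bottom pocket. The crop shows the full-size grey tongs in the stand at (645,138). The smaller grey pair stands beside it at (440,210).

```bash
python3 - <<'E'
from h import *
for fl in (0,180):
    for n,p,a in [("stand",(.477,.330,.094),123),("standhi",(.477,.330,.25),123),("block",(.608,-.002,.10),112.3),("blockhi",(.608,-.002,.26),112.3),("scale",(.529,-.326,.12),112.3),("scalehi",(.529,-.326,.32),112.3),("scale90",(.529,-.326,.32),60)]:
        j=manip.ik(p,down(np.radians(a+fl))); print(fl,n,None if j is None else np.round(j,2))
E
```

```text
0 stand [-0.02  0.94 -1.15  1.75  0.96  1.13  0.65]
0 standhi [-0.01  0.71 -1.15  1.57  0.66  1.3   0.89]
0 block [ 0.56  0.97 -1.15  1.66  0.95  1.18  1.12]
0 blockhi [ 0.56  0.74 -1.15  1.47  0.68  1.37  1.33]
0 scale [ 1.1   0.95 -1.15  1.61  0.92  1.21  1.71]
0 scalehi [ 1.08  0.71 -1.15  1.33  0.64  1.49  1.95]
0 scale90 [ 0.96  0.6  -0.82  1.33  0.43  1.39  1.2 ]
180 stand [-0.35  0.7  -0.48  1.76  0.43  0.79 -2.03]
180 standhi [-0.29  0.53 -0.57  1.58  0.31  1.13 -1.92]
180 block [ 0.21  0.71 -0.4   1.67  0.35  0.83 -1.53]
180 blockhi [ 0.24  0.55 -0.45  1.48  0.25  1.17 -1.44]
180 scale [ 0.7   0.69 -0.3   1.62  0.25  0.87 -0.89]
180 scalehi [ 0.67  0.51 -0.27  1.34  0.14  1.31 -0.78]
180 scale90 [ 0.57  0.5  -0.09  1.34  0.04  1.3  -1.62]
```

```bash
python3 - <<'E'
from h import *
q=down(np.radians(123-180))
manip.reach([.477,.330,.22],q); manip.set_gripper(.066,20)
hit=manip.move_l([.477,.330,.094],velocity=.12,stop_force=8)
im,c=shot("wrist","g0")
print("hit",hit,manip.sense()["tcp_pos"])
manip.set_gripper(.0415,20); s=manip.sense();print(s["width"],s["grasp_force"],s["contact_force"],s["clock"])
im2,c=shot("wrist","g1")
cv2.imwrite("pics/g.png",cv2.resize(np.hstack([im[:,80:430],im2[:,80:430]])[:,:,::-1],(800,438)))
E
```

```text
hit False [0.47747884 0.33050362 0.09487125]
0.041760269040946756 6.08129046857357 [-0.58503679 -0.34302781 -0.51083596] 7.075
```

View pics/g.png

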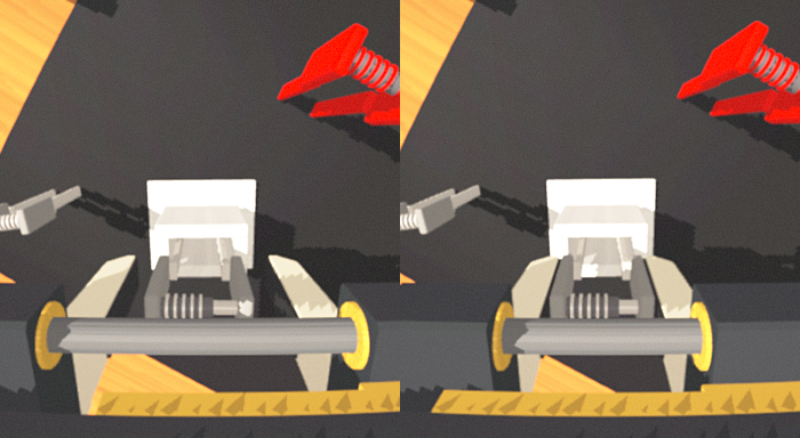

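The tongs sit square between the pads (plates at (560,290) and (645,290)), squeezed about 2.3 mm with 6 N. Next: lift, and hover over the pocket to check.

```bash
python3 - <<'E'
from h import *
z0=manip.sense()["tcp_pos"][2]; print(z0)
manip.move_l([.4775,.3305,.26],velocity=.15)
s=manip.sense();print(s["width"],s["grasp_force"],s["contact_force"])
q=down(np.radians(112.3-180))
manip.reach([.608,-.002,.26],q)
manip.move_l([.608,-.002,.177],velocity=.12)
s=manip.sense();print(s["tcp_pos"],s["width"],s["clock"])
im,c=shot("wrist","h0")
cv2.imwrite("pics/h.png",cv2.resize(im[120:312,130:386][:,:,::-1],(800,600),interpolation=cv2.INTER_CUBIC))
E
```

```text
0.09406209325158506
0.04213506886580814 6.0604749619960785 [-0.14238587 -0.34784254 -0.60159362]
[ 0.60866163 -0.00150753  0.17780341] 0.04176658907271671 10.5667
```

View pics/h.png

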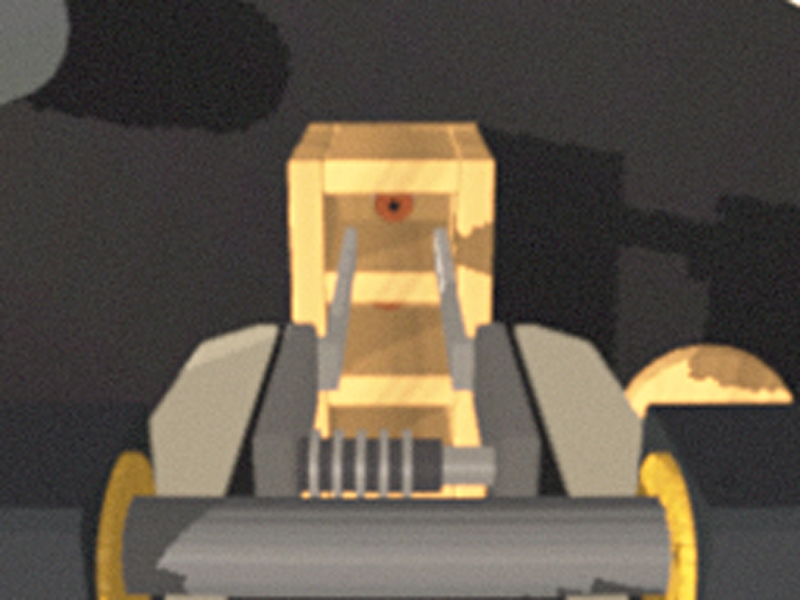

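```bash
python3 - <<'E'
from h import *
c=cal("h0"); t=np.array([.60866,-.00151,.1778]); a=np.radians(112.3-180)
x=np.array([-np.sin(a),np.cos(a),0]); y=np.array([np.cos(a),np.sin(a),0]); z=np.array([0,0,1.])
f=lambda p:np.round((w2pix(c,p)-[130,120])*3.125,0).tolist()
for dx in(-5,5): print(dx,"tips",f([t-.089*z+x*dx/1e3+s*y*.0124 for s in(-1,1)]))
print("pocket corners",f([np.array([.6079,-.0018,.073])+i*.012*x+j*.02*y for i in(-1,1) for j in(-1,1)]))
print("bead top",f([.608,-.002,.038]),pix2w(c,[np.array([393,206])/3.125+[130,120]],.038))
E
```

```text
-5 tips [[348.0, 262.0], [436.0, 262.0]]
5 tips [[348.0, 228.0], [436.0, 228.0]]
pocket corners [[326.0, 271.0], [458.0, 271.0], [324.0, 194.0], [460.0, 194.0]]
bead top [[393.0, 206.0]] [[ 0.607852   -0.00203032  0.038     ]]
```

The tips at (349,232) and (441,232) straddle the bead axis, with the bead at (393,206). They match the projected pose to about 1 mm, so I'm descending and gripping.

```bash
python3 - <<'E'
from h import *
p=np.array([.6077,-.0022,.1015])
hit=manip.move_l(p,velocity=.06,stop_force=6); s=manip.sense();print("hit",hit,s["tcp_pos"],s["contact_force"])
if not hit:
    manip.set_gripper(.028,24); s=manip.sense();print(s["width"],s["grasp_force"],s["contact_force"],s["clock"])
    hit=manip.move_l([*p[:2],.215],velocity=.08,stop_force=10); s=manip.sense();print(hit,s["tcp_pos"],s["width"],s["grasp_force"],s["clock"])
    im,c=shot("wrist","l0")
    cv2.imwrite("pics/l.png",cv2.resize(im[120:312,130:386][:,:,::-1],(800,600),interpolation=cv2.INTER_CUBIC))
E
```

```text
hit False [ 0.60804319 -0.00214564  0.10197056] [-0.65930547  0.29483066  0.42120544]
0.03296429814114616 23.974610567092896 [ 0.33975401  0.02437066 -0.76693727] 12.35
False [ 0.60734801 -0.00229968  0.21436033] 0.033086126457367956 23.973068296909332 13.9167
```

View pics/l.png

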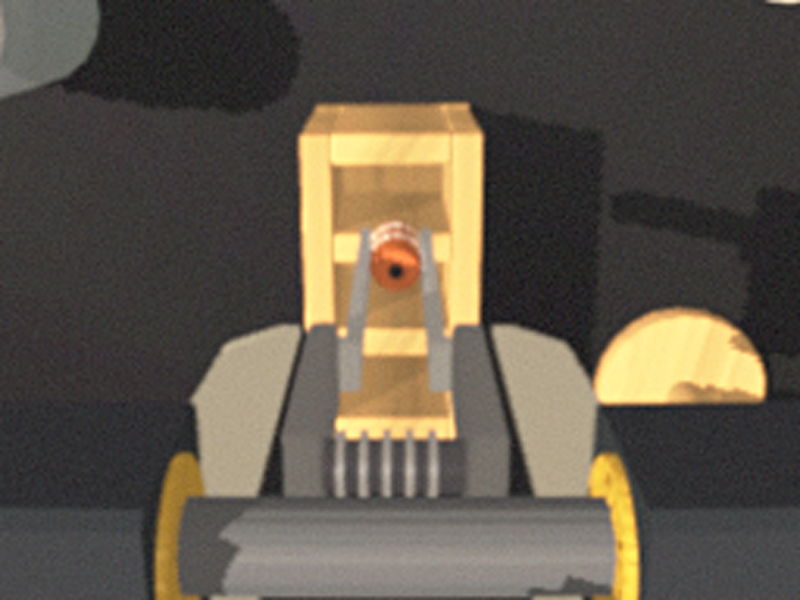

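The bead is out, held upright between the legs at (396,255). Carrying it high over the T-bar to the pan.

```bash
python3 - <<'E'
from h import *
print("pan check",pix2w(cal("wb"),[(749*.64,225*.64)],.03))
p=np.array([.528,-.325])
manip.move_l([.6077,-.0022,.31],velocity=.12)
manip.move_l([*p,.31],velocity=.15)
manip.move_l([*p,.15],velocity=.12); manip.dwell(.3)
s=manip.sense();print(s["tcp_pos"],s["width"],s["grasp_force"],s["contact_force"],s["clock"])
hit=manip.move_l([*p,.112],velocity=.015,stop_force=2.5); s=manip.sense();print("hit",hit,s["tcp_pos"],s["contact_force"],s["clock"])
shot("wrist","p0")
E
```

```text
pan check [[ 0.53200864 -0.32493656  0.03      ]]
[ 0.5281264  -0.32505422  0.15033544] 0.03311482342410068 23.973065614700317 [ 0.49833491  0.15622502 -1.50930828] 19.0583
hit True [ 0.52803391 -0.32499417  0.12066999] [-0.91520769 -0.20287121  4.36280036] 20.8083
```

```bash
python3 - <<'E'
from h import *
for w in(.036,.039,.0415): manip.set_gripper(w,20)
manip.dwell(.3); s=manip.sense();print(s["width"],s["grasp_force"],s["tcp_pos"],s["contact_force"])
p=s["tcp_pos"]; manip.move_l([.528,-.325,.215],velocity=.06)
s=manip.sense();print(s["tcp_pos"],s["width"],s["grasp_force"],s["clock"])
im,c=shot("wrist","r0")
t=manip.camera("top")
a=cv2.resize(im[90:330,100:420][:,:,::-1],(560,420),interpolation=cv2.INTER_CUBIC);b=cv2.resize(t[170:260,330:410][:,:,::-1],(240,270),interpolation=cv2.INTER_CUBIC)
m=np.zeros((420,800,3),np.uint8);m[:,:560]=a;m[:270,560:]=b;cv2.imwrite("pics/r.png",m)
E
```

```text
0.041809970518059444 6.060625836253166 [ 0.52697536 -0.32467016  0.11951419] [0.13878717 0.35593526 0.05745034]
[ 0.52776061 -0.32491477  0.2145707 ] 0.04184792967866699 6.060537770390511 23.8
```

View pics/r.png

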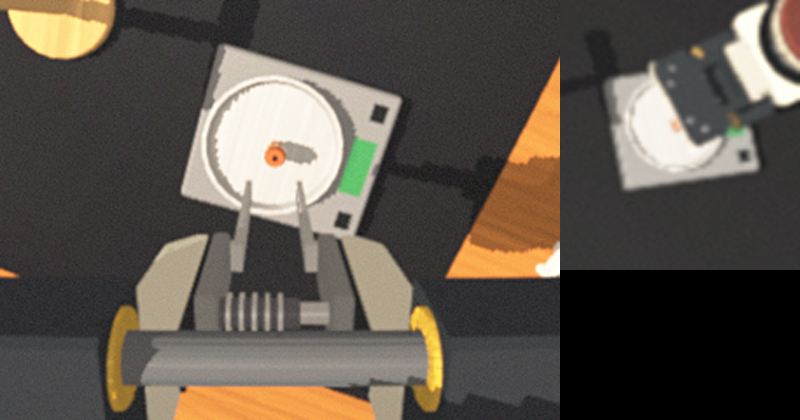

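The bead stands upright near the pan's centre at (275,155), with the tongs clear of it. Returning to the stand.

```bash
python3 - <<'E'
from h import *
def tipcheck(c,t,a,seen,z=.0891):
    x=np.array([-np.sin(a),np.cos(a),0]); y=np.array([np.cos(a),np.sin(a),0])
    print("pred",np.round(w2pix(c,[t-[0,0,z]+x*.005+s*y*.0124 for s in(-1,1)]),1).tolist(),"seen",np.round(seen,1).tolist())
tipcheck(cal("r0"),np.array([.52776,-.32491,.21457]),np.radians(112.3-180),np.array([(249,182),(299,182)])/1.75+[100,90])
manip.move_l([.528,-.325,.31],velocity=.12)
q=down(np.radians(123-180))
manip.move_l([.5,0.05,.31],velocity=.2)
manip.reach([.4777,.3302,.26],q)
manip.move_l([.4777,.3302,.164],velocity=.12); manip.dwell(.2)
s=manip.sense();print(s["tcp_pos"],s["width"],s["clock"])
im,c=shot("wrist","s0")
cv2.imwrite("pics/s.png",cv2.resize(im[120:312,130:386][:,:,::-1],(800,600),interpolation=cv2.INTER_CUBIC))
E
```

```text
pred [[241.5, 192.4], [269.8, 192.4]] seen [[242.3, 194.0], [270.9, 194.0]]
[0.47804462 0.33053822 0.16479532] 0.04181208043360399 29.125
```

View pics/s.png

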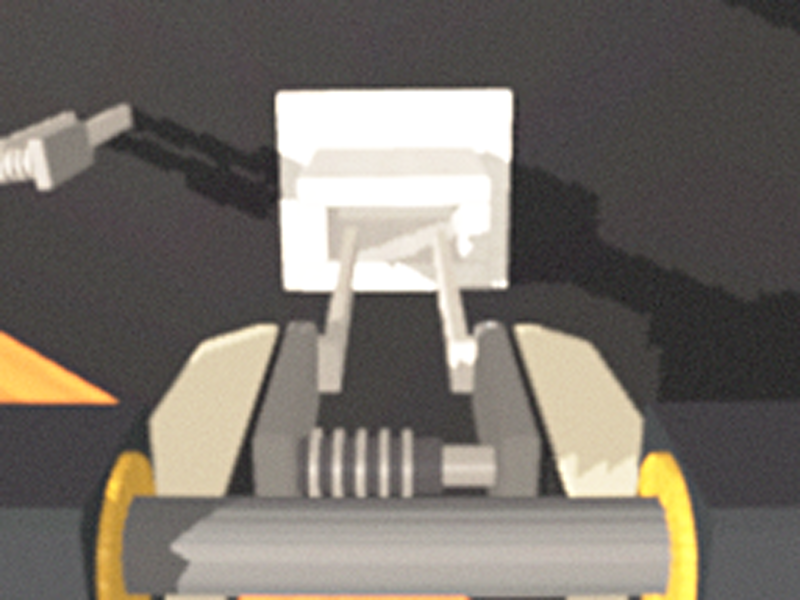

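The tips at (349,230) and (441,230) are centred over the slot, whose edges are at x 328 and 457 with the far edge at row 205. Lowering until contact.

```bash
python3 - <<'E'
from h import *
p=[.4777,.3302]
hit=manip.move_l([*p,.105],velocity=.06,stop_force=6); print("early hit",hit,manip.sense()["tcp_pos"])
if not hit:
    hit=manip.move_l([*p,.089],velocity=.02,stop_force=4); s=manip.sense();print(hit,s["tcp_pos"],s["contact_force"],s["clock"])
    if s["tcp_pos"][2]<.098:
        manip.set_gripper(.046,20);manip.dwell(.2);manip.set_gripper(.066,20)
        manip.dwell(.2); manip.move_l([*p,.24],velocity=.12); manip.dwell(.5)
        s=manip.sense();print(s["tcp_pos"],s["clock"])
        manip.reach([.40,.22,.30],down(-np.pi/2)); 
        c=manip.get_calibration("wrist");im=manip.camera("wrist");t=manip.camera("top");sc=manip.camera("scene")
        m=np.zeros((600,800,3),np.uint8)
        m[:300,:400]=cv2.resize(im[:,:,::-1],(400,300))
        m[:300,400:]=cv2.resize(t[110:300,85:405][:,:,::-1],(400,300))
        m[300:]=cv2.resize(sc[100:250,90:440][:,:,::-1],(800,300),interpolation=cv2.INTER_CUBIC)
        cv2.imwrite("pics/f.png",m)
E
```

```text
early hit False [0.47793944 0.3305319  0.10544346]
True [0.47777217 0.33038271 0.09330352] [-0.04102544  0.52077002  2.94739436] 30.9
[0.47768261 0.33020263 0.23995241] 34.075
```

I've used all ten picture views, so I'll check the end state numerically: compare the stand, T-bar, jar and spool regions with the first pictures.

```bash
python3 - <<'E'
from h import *
manip.reach([.42,0.31,.28],down(-np.pi/2)); manip.dwell(.3)
a=cv2.imread("pics/ws.png").astype(int); ca=cal("ws"); im,c=shot("wrist","f1"); b=im[:,:,::-1].astype(int)
# tongs spring/plates region: same camera pose as in ws
print("cam shift px",w2pix(c,[.477,.33,.137])-w2pix(ca,[.477,.33,.137]))
A=a[85:165,200:282].mean(2).astype(np.float32);B=b[85:165,200:282].mean(2).astype(np.float32)
print("stand+tongs shift",cv2.phaseCorrelate(A,B),"mean|d|",abs(A-B).mean(),"max",cv2.blur(abs(A-B),(5,5)).max())
T=A[20:60,8:60].copy()  # tongs top template
r=cv2.matchTemplate(B,T,cv2.TM_CCOEFF_NORMED); print("tongs match",cv2.minMaxLoc(r)[1::2])
s0=cv2.imread("pics/scene0_raw.png"); s1=manip.camera("scene")[:,:,::-1]
for n,(x,y,w,h) in dict(tbar=(178,125,34,70),jar=(278,184,32,50),spool=(158,205,36,40),block=(220,160,34,58),stand=(348,160,42,60)).items():
    P=s0[y:y+h,x:x+w]; Q=s1[y-6:y+h+6,x-6:x+w+6]
    v=cv2.minMaxLoc(cv2.matchTemplate(Q,P,cv2.TM_CCOEFF_NORMED)); print(n,round(v[1],3),v[3])
# orange pixels of the bead on the pan
sub=s1[135:180,110:175]; hsv=cv2.cvtColor(np.ascontiguousarray(sub),cv2.COLOR_BGR2HSV); m=(hsv[:,:,0]<16)&(hsv[:,:,1]>120)&(hsv[:,:,2]>80)
y,x=np.nonzero(m); print("bead px",len(x),(x.mean()+110,y.mean()+135,x.min()+110,x.max()+110,y.min()+135,y.max()+135) if len(x) else "", "pred",w2pix(manip.get_calibration("scene"),[[.528,-.325,.027],[.528,-.325,.057]]).round(1).tolist())
print(manip.sense()["clock"])
E
```

```text
cam shift px [[ 1.06698602 -0.78517228]]
stand+tongs shift ((1.1869686537862663, -0.8131749282556342), 0.7505183641115825) mean|d| 9.857215 max 111.14667
tongs match (0.9448344111442566, (10, 19))
tbar 0.959 (6, 6)
jar 0.997 (6, 6)
spool 0.999 (6, 6)
block 0.993 (6, 6)
stand 0.99 (6, 6)
bead px 58 (np.float64(125.05172413793103), np.float64(142.3793103448276), np.int64(110), np.int64(148), np.int64(135), np.int64(155)) pred [[146.0, 154.8], [144.3, 146.9]]
35.7333
```

```bash
python3 -c "
from cell import manip
print(manip.finish_job())"
```

```text
the job is handed in; nothing more can be done
None
```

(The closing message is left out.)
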